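Tap a friction lid square into a tin

ROBOT

A 6-joint arm with a two-finger parallel gripper is mounted at the origin on the work surface. World frame = base frame: x ahead of the robot, y to its left, z up, the work surface at z = 0. Lengths are in m, angles in degrees, forces in N, time in s.
With the tool pointing down it reaches from about 0.25 to 0.725 m from the base axis. Payload 9.7 kg.
Tool frame: the origin (TCP) lies midway between the tips of the shut fingers; the grasp point (between the pads) lies 19 mm behind it; z points along the fingers, y is the line along which they close (so a half turn about z gives the same grasp; the last joint's range is limited). The gripper opens to 85 mm and grips with 20 to 120 N. Pads are 22 mm wide; open, the fingers measure 114 mm over their backs; the gripper's body (76 mm by 85 mm) begins 54 mm behind the grasp point. The pads swing forward as they close: fully open they stand 13 mm farther back than shut.
Start: joints at [-75.86, 4.979, 10.078, 95.1, 0, 90], TCP at [0.134, -0.533, 0.231] pointing down, gripper open.
Joint ranges: [-179.16, 179.16], [-48.56, 103.87], [-65.8, 70.77], [-126.05, 130.52], [-82.76, 87.17], [-180, 180]. Speed limits (degrees/s): [127.2, 127.2, 147.25, 180, 180, 180].

INTERFACE

Orientations are given as [roll, pitch, yaw] about the fixed x, y, z axes, in that order (R = Rz(yaw) Ry(pitch) Rx(roll)).
In Python, from workcell import * gives the robot as it stands.
- The arm moves only by the tool servo_tool, never from a script. Its argument "moves" is a list of rows, each a list of 4 numbers: the shift along the world's x, y, z in cm, then the turn about the world's z in rad. A call has 1 to 20 rows; each row is the pose to reach, as a shift and turn from the pose commanded when the call began; what a row does not reach only later rows make up. A row lasts 1/12 s, in which the tool goes at most 41.7 mm and 7.16 degrees, less where a joint would pass 70% of its speed; a pose out of reach is approached as far as the arm can. A call with a gripper value outside its range is refused whole. "claw" is the closure, from 0 (fully open) to 1 (shut), set as the call begins (left out, the last holds). The fingers move at their own pace and stop on an object; "force" is the grip in N (left out, the last holds). Time passes only in rows, so rows that repeat a pose let the fingers close. It gives the time, the measured TCP pose, the force, the opening and the grip force at its end, in the units of the state.
- get_obs(): the state, without advancing time (a new reading comes with each control period).
- camera(name): name is "scene" or "top" or "wrist"; returns the picture (480x640x3 uint8, red, green, blue); there is no depth.
- get_calibration(name): a dict with "fx", "fy", "cx", "cy" (pixels), "rvec" (rotation vector, rad) and "tvec" (3), from world to camera coordinates, as OpenCV has them; the wrist camera has in their place "tool_from_camera" (4x4, takes a point from camera to tool coordinates, whose origin is the TCP and whose axes are the flange's). Camera axes: x right, y down, z forward; pixel columns grow to the right and rows downward; lengths in m; the calibration is good to about 2 mm. The wrist camera is an equidistant fisheye: a pixel r from the principal point sees the ray r / f radians off the axis. A picture is of the moment at which its call begins: read the wrist's pose just before it. get_calibration takes no time and is no camera call.
- job_done(): hands the job in; it is judged then, once.
The state is a dict: "time": time; "q": joint angles; "qd": joint speeds; "joint_efforts": joint torques, N m; "ee_pos": TCP position; "tcp_rot": TCP orientation; "wrist_force": force on the tool from outside, world axes, zero at the start; "torque": the same for the moment, N m; "opening": finger opening in m; "grasp_force": force on a finger pad.
Only numpy, scipy, OpenCV 4.12 (cv2) and the standard library are available. Lean on these libraries where they do the work, as an engineer would, in place of code of your own. Each camera call takes 0.05 s, during which the arm holds its last target. There are 200 camera calls.

TASK

Close the open tin in the green stand: pick up the lid that fits it (the middle-sized of the three), set it plug down in the grey sealing ring that is started in the tin's mouth, and let go. Then press or tap it down with the fingertips on its raised bead, a little at a time on opposite sides in turn, so that it goes in square, until its flange is fully and firmly home on the tin's rim all round (rims differ in height, so feel for it). The lid is thin: keep every push under 25 N, never let it cock by more than about 7 degrees, leave it released, and do not disturb the other things on the bench.

Things in the scene. Friction and masses are not known exactly. Their poses are not given: they have to be found in the camera images.
- lid: the lid that fits: plain tinplate, round, 68 mm wide, 15 mm tall, lying plug down, about 80 g. Origin at the centre of the plug's underside, z up. Plug 8 mm long, 25.3 mm radius, foot chamfered by 2.5 mm. Flange disc of 68 mm diameter from z = 8 to 12 mm; pick it up by this edge from above. Two like lids (90 and 48 mm wide) do not fit.
- lid_top (a point): point on the lid's axis level with the top of its raised bead, z = 15 mm on the lid. The bead runs round from radius 25 to 29 mm and is where to press; the panel inside it is 3 mm lower.
- tin: the open tin, white, 77 mm diameter, clamped in the closing stand with a 130 mm square green base plate; it cannot move. Origin under the plate's centre, on the bench. The bore has 31 mm radius. Its rolled steel rim, flat on top from 31 to 38 mm radius, is the hard stop for the lid's flange. The rim's height differs from tin to tin: 88 to 92 mm above the bench.
- mouth (a point): nominal centre of the tin's mouth, 90 mm above the bench; z up. It does not follow the rim's true height, which must be felt: the lid is home when its flange lies firmly on the rim all round, lid origin then 6 to 10 mm below this point. It stops hard there: a push at any place no longer lowers it.
- seal_top (a point): centre of the top of the grey sealing ring, 61 mm outside and 53 mm inside diameter, started in the tin's mouth, standing 4 to 10 mm proud of the rim and a little askew; z is its axis. The lid's plug drops loosely into it and the flange rests on its top (lid origin 8 mm below this point); ring and lid then go down together.
- seal_ring: the same ring (origin at the same point). Tight fit with dry friction, up to 1.2 times tighter on one side: it stays where it is pushed. A push at one place on the lid's bead lowers that side, the lid pivoting about a line some 12 mm beyond its centre, and takes 10 to 22 N; a push on the middle or evenly on both sides needs 33 N to start and over 38 N to finish: too much.
- lid_big: bystander: the lid of 90 mm diameter, 15 mm tall; origin under its centre
- lid_small: bystander: the lid of 48 mm diameter, 15 mm tall; origin under its centre
- tin_a: bystander: closed white tin, 76 mm diameter, 82 mm tall; origin under its centre
- tin_b: bystander: closed white tin, 100 mm diameter, 72 mm tall; origin under its centre
- jar: bystander: amber jar, 60 mm diameter, 90 mm tall; origin under its centre
- mallet: bystander: hammer lying on the bench, about 0.3 m long
- screwdriver: bystander: screwdriver lying on the bench, about 0.2 m long
Things that resemble listed ones, but are neither listed nor needed, are in the scene too. What is shaped like the tin but brown or purple is not meant.

How it is judged:
By the outcome, as a careful person would: the job done as asked, in the order asked, and still so for the second after the job is handed in, with the robot touching nothing.
It also fails if it takes over 72 s, if anything falls off the work surface, if the arm or the gripper's body presses on something with over 40 N, if the wrist force passes 120 N, or if a joint passes its speed limit or range.

## Working session

There is one attempt and no reset: what is moved stays moved. The work goes in short steps, Python scripts to look and compute and a tool call to move; the robot and the scene stay as the last step left them, time stands still between calls to the robot, and variables do not carry over. Pictures are saved under pics/ and viewed, at most 10 in all, crops included, and the job is handed in when it is done.

Besides the shell and the picture viewer there is one more tool, called after "Request:" as a command line: name --pt "numbers of a row" for each row, then --argument value for the rest. servo_tool: Moves the arm, as the interface text tells. Its arguments: {"type":"object","properties":{"moves":{"type":"array","items":{"type":"array","items":{"type":"number"}}},"claw":{"type":"number"},"force":{"type":"number"}},"required":["moves"]}

```bash
mkdir -p pics; cat > h.py <<'E'
from workcell import *
import numpy as np, cv2
def save(n,im): cv2.imwrite('pics/'+n+'.png',cv2.cvtColor(im,cv2.COLOR_RGB2BGR))
def ray(name,px):
    c=get_calibration(name); R=cv2.Rodrigues(np.array(c['rvec'],float))[0]; t=np.array(c['tvec']).ravel()
    d=R.T@np.array([(px[0]-c['cx'])/c['fx'],(px[1]-c['cy'])/c['fy'],1]); return -R.T@t,d
def onz(name,px,z):
    o,d=ray(name,px); return o+d*(z-o[2])/d[2]
def proj(name,P):
    c=get_calibration(name); K=np.array([[c['fx'],0,c['cx']],[0,c['fy'],c['cy']],[0,0,1]])
    return cv2.projectPoints(np.array(P,float).reshape(-1,3),np.array(c['rvec'],float),np.array(c['tvec'],float),K,None)[0].reshape(-1,2)
E
python3 - <<'E'
from h import *
o=get_obs(); print(o['time'],o['ee_pos'],o['tcp_rot'],o['wrist_force'],o['opening'])
for n in('top','scene'):
    im=camera(n); save(n,im); np.save(n,im)
    c=get_calibration(n);print(c)
c=get_calibration('wrist');print(c)
E
```

```text
0.0 [ 0.13431154 -0.53312136  0.2305938 ] [-1.79925581e+02  5.54561290e-04  1.41410041e+01] [ 0.34222509 -0.84438758  0.64988359] 0.08549674636805966
{'fx': 441.606313988596, 'fy': 441.606313988596, 'cx': 318.17075193801577, 'cy': 243.6531984654769, 'rvec': array([ 2.12753883, -2.12754322,  0.14708053]), 'tvec': array([-0.06488823,  0.54293637,  0.95343593])}
{'fx': 476.3718994747465, 'fy': 476.3718994747465, 'cx': 313.22047702594017, 'cy': 241.03745871663938, 'rvec': array([ 2.42523183,  0.98010858, -0.29978671]), 'tvec': array([-0.31052744, -0.29667231,  1.54760258])}
{'fx': 371.64829954431775, 'fy': 371.64829954431775, 'cx': 323.85494843030864, 'cy': 239.00465729427125, 'tool_from_camera': array([[ 4.71730750e-04, -9.64255933e-01, -2.64972211e-01,
         6.66857880e-02],
       [ 9.99999762e-01,  5.88430292e-04, -3.61044511e-04,
        -3.22669006e-04],
       [ 5.04056987e-04, -2.64971978e-01,  9.64255981e-01,
        -1.40944876e-01],
       [ 0.00000000e+00,  0.00000000e+00,  0.00000000e+00,
         1.00000000e+00]])}
```

View pics/top.png

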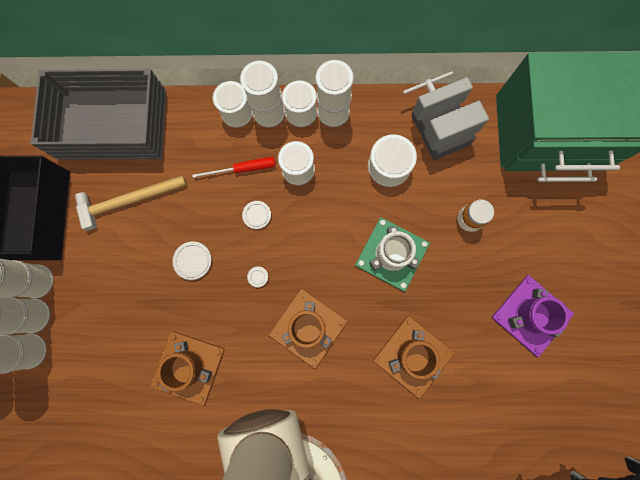

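View pics/scene.png

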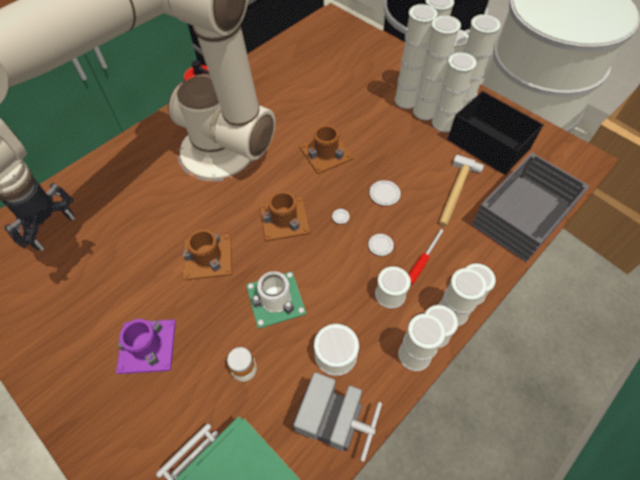

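Top view: the lids are at (257,215) middle, (192,261) big and (258,277) small. The green-stand tin is at (397,250). Look-alikes: big and small lids, tin tops at (296,160), (393,160), (260,78), brown stands at (180,370), (307,327), (418,360), purple stand at (547,316). I choose the lid at (257,215) and the tin at (397,250), and will measure both and check them in one crop.

```bash
python3 - <<'E'
from h import *
top=np.load('top.npy')
hsv=cv2.cvtColor(top,cv2.COLOR_RGB2HSV)
m=((hsv[...,1]<70)&(hsv[...,2]>110)).astype(np.uint8)
for s in [(257,215),(192,261),(258,277)]:
    n,l,st,ce=cv2.connectedComponentsWithStats(m); k=l[s[1],s[0]]
    cs,_=cv2.findContours((l==k).astype(np.uint8),cv2.RETR_EXTERNAL,cv2.CHAIN_APPROX_NONE)
    e=cv2.fitEllipse(cs[0]); p=onz('top',e[0],.012); print(e, p, 'diam',[ (a+0.7)/441.6*(np.linalg.norm(0)+(ray('top',e[0])[0][2]-.012)) for a in e[1]])
g=((hsv[...,0]>60)&(hsv[...,0]<95)&(hsv[...,1]>80)).astype(np.uint8)
g[:200]=0;g[310:]=0;g[:,:340]=0;g[:,450:]=0
cs,_=cv2.findContours(g,cv2.RETR_EXTERNAL,cv2.CHAIN_APPROX_NONE)
h=cv2.convexHull(np.vstack(cs));r=cv2.minAreaRect(h);b=cv2.boxPoints(r)
print('plate',[onz('top',x,.01)[:2].round(4) for x in b], onz('top',r[0],.01), r)
a=cv2.resize(top[200:300,340:450],None,fx=6,fy=6,interpolation=cv2.INTER_CUBIC)[:, :660]
a2=cv2.resize(top[190:300,165:290],(400,352),interpolation=cv2.INTER_CUBIC)
sc=np.load('scene.npy')[255:335,230:320]; a3=cv2.resize(sc,(400,355),interpolation=cv2.INTER_CUBIC)
save('crop',np.hstack([cv2.resize(a,(400,364))[:352],a2])); save('crop3',a3)
E
```

```text
((256.0634765625, 214.50643920898438), (27.398008346557617, 28.373058319091797), 67.74329376220703) [0.61787728 0.08253133 0.012     ] diam [np.float64(0.06453177940730322), np.float64(0.06677114487985214)]
((191.54031372070312, 260.3189697265625), (36.956512451171875, 38.6999626159668), 47.948760986328125) [0.50917089 0.23060467 0.012     ] diam [np.float64(0.08648448405223366), np.float64(0.09048860918646069)]
((257.2637939453125, 276.6819152832031), (20.068166732788086, 20.412200927734375), 25.440876007080078) [0.47102513 0.07618051 0.012     ] diam [np.float64(0.047697571221576175), np.float64(0.04848770333709898)]
plate [array([ 0.4969, -0.1485]), array([ 0.6122, -0.2091]), array([ 0.5508, -0.3228]), array([ 0.4379, -0.261 ])] [ 0.52380055 -0.23541963  0.01      ] ((392.1444396972656, 253.95404052734375), (55.95771026611328, 55.03886413574219), 27.34987449645996)
```

View pics/crop.png

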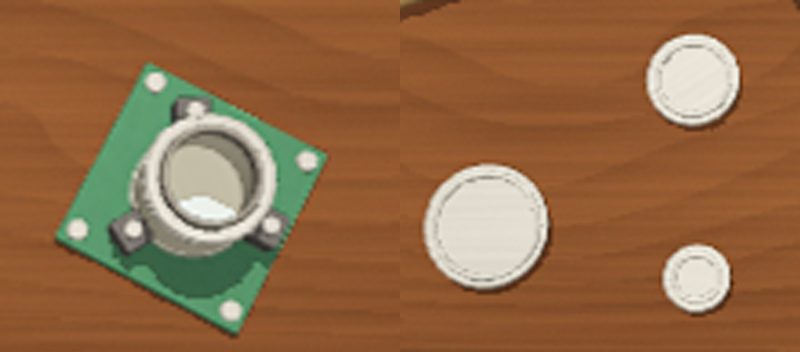

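Left: the tin with the grey ring in the green plate. Right: three plain lids, with measured diameters of 90, 48 and about 67 mm, so the one at (256,214) is the right lid. Now moving above the tin for a close look.

Request:
servo_tool --pt "3 2.3 0 0" --pt "6 4.6 0 0" --pt "9 6.9 0 0" --pt "12 9.2 0 0" --pt "15 11.5 0 0" --pt "18 13.8 0 0" --pt "21 16.1 0 0" --pt "24 18.4 0 0" --pt "27 20.7 0 0" --pt "30 23 0 0" --pt "33 25.3 0 0" --pt "36 27.6 0 0" --pt "39 29.8 0 0" --pt "39 29.8 0 0" --pt "39 29.8 0 0" --pt "39 29.8 0 0"

```text
time: 1.43
ee_pos: [0.5241, -0.2353, 0.2308]
tcp_rot: [-180.0, 0.1, 14.2]
wrist_force: [0.4, -1.5, -0.4]
opening: 0.0854
grasp_force: 0.0
```

```bash
cat >> h.py <<'E'
from scipy.spatial.transform import Rotation as Ro
def wrist():
    o=get_obs(); im=camera('wrist'); return o,im
def wray(o,px):
    c=get_calibration('wrist'); u=(np.array(px,float)-[c['cx'],c['cy']])/c['fx']; r=np.linalg.norm(u)+1e-12
    d=np.r_[np.sin(r)*u/r,np.cos(r)]; T=np.array(c['tool_from_camera'])
    R=Ro.from_euler('xyz',o['tcp_rot'],degrees=True).as_matrix()
    return np.array(o['ee_pos'])+R@T[:3,3], R@T[:3,:3]@d
def wonz(o,px,z):
    a,d=wray(o,px); return a+d*(z-a[2])/d[2]
def wproj(o,P):
    c=get_calibration('wrist'); T=np.array(c['tool_from_camera']); R=Ro.from_euler('xyz',o['tcp_rot'],degrees=True).as_matrix()
    p=T[:3,:3].T@(R.T@(np.array(P)-o['ee_pos'])-T[:3,3]); th=np.arctan2(np.hypot(p[0],p[1]),p[2]); u=p[:2]/(np.hypot(p[0],p[1])+1e-12)
    return np.array([c['cx'],c['cy']])+c['fx']*th*u
E
python3 - <<'E'
from h import *
import pickle
o,im=wrist(); pickle.dump((o,im),open('w1.pkl','wb'))
print(o['time'],o['ee_pos'],o['tcp_rot'],o['wrist_force'],wproj(o,[.524,-.2355,.09])); save('w1',im)
E
```

```text
1.4333 [ 0.52408428 -0.23527623  0.23080854] [-1.79971009e+02  6.06983579e-02  1.41752574e+01] [ 0.3905813  -1.47745507 -0.42357124] [324.75646428 225.69648792]
```

View pics/w1.png

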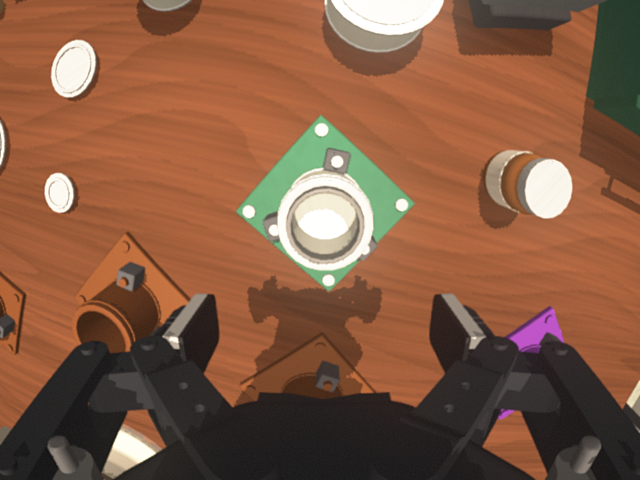

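Wrist view: the tin's rim is around (326,222), the ring inside it, and the plate corners are at (321,117), (413,204), (330,290) and (237,211). I'll fit these.

```bash
python3 - <<'E'
from h import *
import pickle
o,im=pickle.load(open('w1.pkl','rb'))
hsv=cv2.cvtColor(im,cv2.COLOR_RGB2HSV)
g=((hsv[...,0]>60)&(hsv[...,0]<95)&(hsv[...,1]>80)).astype(np.uint8)
g[:110]=0;g[295:]=0;g[:,:230]=0;g[:,420:]=0
cs,_=cv2.findContours(g,cv2.RETR_EXTERNAL,cv2.CHAIN_APPROX_NONE)
H=cv2.approxPolyDP(cv2.convexHull(np.vstack(cs)),8,True).reshape(-1,2)
for z in(.006,.01,.015):
    q=np.array([wonz(o,x,z)[:2] for x in H]); print(z,q.mean(0),np.linalg.norm(np.diff(q,axis=0),axis=1))
# radial edge profile about center
c=np.array([326.,222.]); gray=cv2.cvtColor(im,cv2.COLOR_RGB2GRAY).astype(np.float32)
for a in range(0,360,45):
    u=np.array([np.cos(np.radians(a)),np.sin(np.radians(a))]); 
    print(a,[int(gray[int(round(c[1]+r*u[1])),int(round(c[0]+r*u[0]))]) for r in range(24,60)])
crop=cv2.resize(im[160:280,260:400],(700,600),interpolation=cv2.INTER_CUBIC); save('crop_tin',crop)
E
```

```text
0.006 [ 0.52416052 -0.23504507] [0.12700212 0.12598704 0.12658149]
0.01 [ 0.52486783 -0.23486588] [0.12561291 0.12460894 0.12519688]
0.015 [ 0.52575197 -0.2346419 ] [0.12387641 0.12288631 0.12346613]
0 [238, 231, 199, 162, 149, 150, 143, 120, 101, 139, 191, 195, 181, 177, 221, 250, 254, 253, 251, 250, 250, 252, 247, 178, 149, 157, 159, 160, 159, 160, 159, 158, 158, 157, 157, 155]
45 [188, 188, 188, 188, 185, 174, 174, 132, 105, 105, 102, 126, 126, 193, 188, 212, 212, 252, 252, 252, 250, 251, 244, 244, 159, 140, 140, 145, 146, 146, 128, 125, 126, 126, 125, 125]
90 [199, 198, 200, 200, 200, 202, 203, 187, 131, 108, 111, 110, 112, 133, 176, 198, 188, 185, 224, 252, 253, 252, 252, 243, 200, 161, 153, 151, 169, 228, 253, 254, 252, 252, 252, 252]
135 [195, 194, 194, 195, 192, 190, 190, 192, 183, 183, 129, 102, 102, 111, 169, 192, 192, 197, 249, 249, 255, 253, 254, 254, 251, 183, 183, 139, 120, 120, 122, 123, 123, 123, 126, 121]
180 [255, 255, 255, 255, 248, 185, 147, 143, 144, 140, 127, 122, 165, 191, 194, 186, 194, 241, 254, 253, 252, 253, 253, 255, 254, 199, 146, 143, 144, 145, 144, 144, 146, 144, 146, 145]
225 [235, 236, 236, 237, 237, 237, 237, 209, 189, 189, 204, 178, 178, 111, 204, 253, 253, 252, 252, 252, 253, 253, 233, 233, 226, 216, 216, 160, 158, 158, 159, 159, 158, 158, 160, 160]
270 [238, 237, 238, 239, 231, 201, 185, 195, 211, 196, 149, 111, 143, 225, 253, 253, 253, 253, 253, 252, 253, 244, 228, 249, 244, 203, 191, 179, 137, 117, 136, 145, 147, 146, 147, 147]
315 [238, 238, 238, 238, 237, 214, 214, 190, 195, 195, 177, 140, 140, 219, 252, 252, 252, 251, 251, 251, 252, 231, 227, 227, 197, 158, 158, 158, 159, 159, 159, 161, 158, 158, 160, 159]
```

View pics/crop_tin.png

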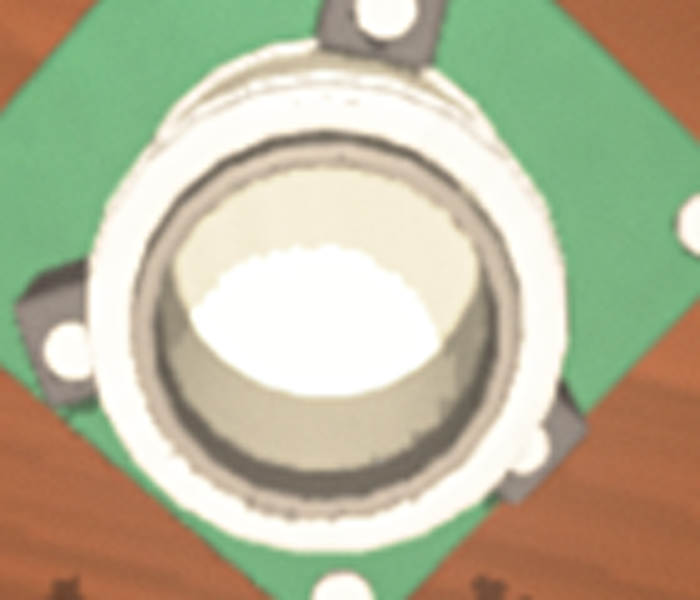

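```bash
python3 - <<'E'
from h import *
import pickle
o,im=pickle.load(open('w1.pkl','rb'))
c=np.array([326.,222.])
S={'out':{0:37.7,45:38.5,90:41.8,135:41.7,180:40.3,270:33.7},'in':{0:33.0,90:37.4,180:35.7,270:29.2,135:37.3},'rim':{0:46.7,45:47.8,90:48,135:49,180:49.0}}
for k,s in S.items():
    px=np.array([c+r*np.array([np.cos(np.radians(a)),np.sin(np.radians(a))]) for a,r in s.items()])
    for z in (.086,.09,.094,.098,.102):
        q=np.array([wonz(o,p,z)[:2] for p in px])
        A=np.c_[2*q,np.ones(len(q))]; x=np.linalg.lstsq(A,(q**2).sum(1),rcond=None)[0]; R=np.sqrt(x[2]+x[0]**2+x[1]**2)
        print(k,z,x[:2].round(4),'d',(2*R*1e3).round(1),((np.hypot(*(q-x[:2]).T)-R)*1e3).round(1))
E
```

```text
out 0.086 [ 0.5223 -0.2356] d 61.4 [ 0.6 -0.8  0.5 -0.2  0.1 -0.2]
out 0.09 [ 0.5233 -0.2354] d 60.5 [ 0.6 -0.8  0.5 -0.2  0.1 -0.2]
out 0.094 [ 0.5242 -0.2352] d 59.7 [ 0.6 -0.8  0.5 -0.2  0.1 -0.2]
out 0.098 [ 0.5251 -0.2349] d 58.8 [ 0.6 -0.8  0.5 -0.2  0.1 -0.2]
out 0.102 [ 0.5261 -0.2347] d 58.0 [ 0.6 -0.8  0.4 -0.2  0.1 -0.2]
in 0.086 [ 0.5223 -0.2359] d 54.5 [ 0.1  0.   0.3 -0.2 -0.2]
in 0.09 [ 0.5232 -0.2357] d 53.7 [ 0.1  0.   0.3 -0.2 -0.2]
in 0.094 [ 0.5242 -0.2355] d 52.9 [ 0.1  0.   0.3 -0.2 -0.2]
in 0.098 [ 0.5251 -0.2352] d 52.2 [ 0.1  0.   0.3 -0.2 -0.2]
in 0.102 [ 0.526 -0.235] d 51.4 [ 0.1  0.   0.2 -0.2 -0.2]
rim 0.086 [ 0.5238 -0.2357] d 76.0 [-0.1  0.2 -0.1 -0.   0.1]
rim 0.09 [ 0.5247 -0.2355] d 75.0 [-0.1  0.2 -0.1 -0.   0.1]
rim 0.094 [ 0.5256 -0.2353] d 73.9 [-0.1  0.2 -0.1 -0.   0.1]
rim 0.098 [ 0.5265 -0.235 ] d 72.8 [-0.1  0.2 -0.1 -0.   0.1]
rim 0.102 [ 0.5274 -0.2348] d 71.8 [-0.1  0.2 -0.1 -0.   0.1]
```

Request:
servo_tool --pt "1 3.5 0 0" --pt "2 7 0 0" --pt "3 10.5 0 0" --pt "4 14 0 0" --pt "5 17.5 0 0" --pt "6 21 0 0" --pt "7 24.5 0 0" --pt "8 28 0 0" --pt "8.7 30 0 0" --pt "9.4 31.8 -3 0" --pt "9.4 31.8 -6 0" --pt "9.4 31.8 -9 0" --pt "9.4 31.8 -9 0" --pt "9.4 31.8 -9 0" --pt "9.4 31.8 -9 0" --claw 0.14 --force 40

```text
time: 2.73
ee_pos: [0.6188, 0.0817, 0.1436]
tcp_rot: [180.0, -0.1, 14.1]
wrist_force: [-0.1, -0.0, 0.7]
opening: 0.0734
grasp_force: 0.0
```

```bash
python3 - <<'E'
from h import *
o,im=wrist(); save('w2',im); print(o['time'],o['ee_pos'],o['tcp_rot'],o['wrist_force'],o['opening'])
g=wproj(o,[.618,.0825,.012]); print(g)
hsv=cv2.cvtColor(im,cv2.COLOR_RGB2HSV)
m=((hsv[...,1]<70)&(hsv[...,2]>110)).astype(np.uint8)
n,l,st,ce=cv2.connectedComponentsWithStats(m); k=l[int(g[1]),int(g[0])]; print(st[k],ce[k])
cs,_=cv2.findContours((l==k).astype(np.uint8),cv2.RETR_EXTERNAL,cv2.CHAIN_APPROX_NONE)
q=np.array([wonz(o,p,.012)[:2] for p in cs[0][:,0]]); e=cv2.minEnclosingCircle((q*1e3).astype(np.float32)); 
A=np.c_[2*q,np.ones(len(q))]; x=np.linalg.lstsq(A,(q**2).sum(1),rcond=None)[0]; print(e,x[:2],2*np.sqrt(x[2]+x[0]**2+x[1]**2))
E
```

```text
2.7333 [0.61883635 0.08166147 0.14364344] [ 1.79981631e+02 -1.29384019e-01  1.40565610e+01] [-1.41340626e-01 -1.83088993e-04  7.04926961e-01] 0.07335325445551326
[323.02402848 229.66136478]
[ 279  186   88   87 5996] [322.2108072  228.78368913]
((617.5414428710938, 83.04666900634766), 33.86415100097656) [0.61760186 0.08304426] 0.0665855385166431
```

View pics/w2.png

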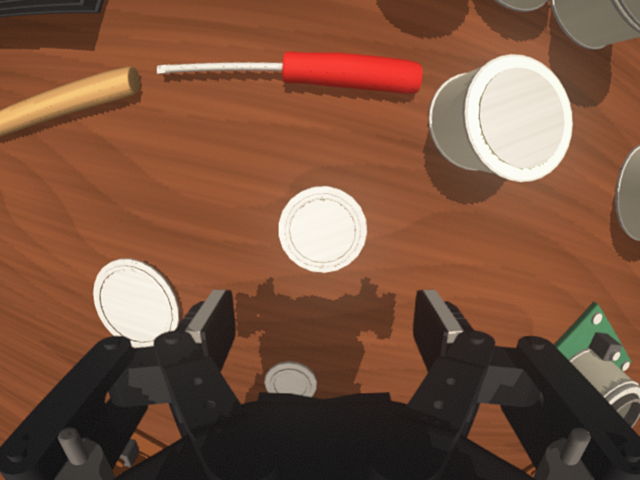

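The lid is centred under the gripper at about (322,229), at (0.6176, 0.0830), with nothing near the fingers. Descending.

Request:
servo_tool --pt "-0.1 0.1 -3 0" --pt "-0.1 0.1 -6 0" --pt "-0.1 0.1 -9 0" --pt "-0.1 0.1 -12 0" --pt "-0.1 0.1 -13.5 0" --pt "-0.1 0.1 -14 0" --pt "-0.1 0.1 -14 0" --pt "-0.1 0.1 -14 0" --pt "-0.1 0.1 -14 0"

```text
time: 3.53
ee_pos: [0.6189, 0.0837, 0.0039]
tcp_rot: [180.0, -0.2, 14.1]
wrist_force: [-0.6, -0.1, -0.6]
opening: 0.0737
grasp_force: 0.0
```

Request:
servo_tool --pt "0 0 -0.1 0" --pt "0 0 -0.2 0" --pt "0 0 -0.3 0" --pt "0 0 -0.4 0" --pt "0 0 -0.4 0" --pt "0 0 -0.4 0"

```text
time: 4.03
ee_pos: [0.6173, 0.0837, -0.0028]
tcp_rot: [-180.0, 0.0, 14.1]
wrist_force: [-0.5, 0.3, -0.0]
opening: 0.0736
grasp_force: 0.0
```

Request:
servo_tool --pt "0 0 -0.05 0" --pt "0 0 -0.1 0" --pt "0 0 -0.15 0" --pt "0 0 -0.2 0" --pt "0 0 -0.2 0" --pt "0 0 -0.2 0"

```text
time: 4.53
ee_pos: [0.6173, 0.0836, -0.0048]
tcp_rot: [180.0, 0.0, 14.1]
wrist_force: [1.2, 0.1, 0.2]
opening: 0.0735
grasp_force: 0.0
```

Request:
servo_tool --pt "0 0 -0.05 0" --pt "0 0 -0.1 0" --pt "0 0 -0.15 0" --pt "0 0 -0.2 0" --pt "0 0 -0.2 0" --pt "0 0 -0.2 0"

```text
time: 5.03
ee_pos: [0.6173, 0.0837, -0.0068]
tcp_rot: [-180.0, 0.0, 14.1]
wrist_force: [0.0, -0.0, -0.7]
opening: 0.0736
grasp_force: 0.0
```

Request:
servo_tool --pt "0 0 -0.05 0" --pt "0 0 -0.1 0" --pt "0 0 -0.15 0" --pt "0 0 -0.15 0" --pt "0 0 -0.15 0"

```text
time: 5.45
ee_pos: [0.6173, 0.0837, -0.0083]
tcp_rot: [-180.0, 0.0, 14.1]
wrist_force: [0.2, 0.2, -0.5]
opening: 0.0738
grasp_force: 0.0
```

Request:
servo_tool --pt "0 0 -0.04 0" --pt "0 0 -0.08 0" --pt "0 0 -0.12 0" --pt "0 0 -0.15 0" --pt "0 0 -0.15 0"

```text
time: 5.87
ee_pos: [0.6175, 0.0837, -0.0087]
tcp_rot: [180.0, -0.0, 14.1]
wrist_force: [-3.6, -0.3, 7.5]
opening: 0.0737
grasp_force: 3.9
```

Request:
servo_tool --pt "0 0 -0.04 0" --pt "0 0 -0.08 0" --pt "0 0 -0.08 0" --pt "0 0 -0.08 0"

```text
time: 6.2
ee_pos: [0.6175, 0.0837, -0.0088]
tcp_rot: [180.0, -0.1, 14.1]
wrist_force: [-6.3, -1.2, 12.7]
opening: 0.0734
grasp_force: 6.7
```

The bench is felt at TCP z = -8.7 mm, with a stiffness of about 6.5 N/mm. Raising 10 mm and gripping.

Request:
servo_tool --pt "0 0 0.5 0" --pt "0 0 1.0 0" --pt "0 0 1.0 0" --pt "0 0 1.0 0"

```text
time: 6.53
ee_pos: [0.6176, 0.0837, -0.0003]
tcp_rot: [180.0, -0.0, 14.1]
wrist_force: [-0.1, 0.2, -0.0]
opening: 0.0734
grasp_force: 0.0
```

Request:
servo_tool --pt "0 0 0 0" --pt "0 0 0 0" --pt "0 0 0 0" --pt "0 0 0 0" --pt "0 0 0 0" --pt "0 0 0 0" --claw 0.5 --force 30

```text
time: 7.03
ee_pos: [0.6175, 0.0837, -0.0001]
tcp_rot: [180.0, -0.0, 14.1]
wrist_force: [-1.8, -0.6, 5.3]
opening: 0.066
grasp_force: 32.1
```

Request:
servo_tool --pt "0 0 0.5 0" --pt "0 0 1.5 0" --pt "0 0 4 0" --pt "0 0 7 0" --pt "0 0 10 0" --pt "0 0 13 0" --pt "0 0 16 0" --pt "0 0 16 0" --pt "0 0 16 0" --pt "0 0 16 0"

```text
time: 7.87
ee_pos: [0.6172, 0.0836, 0.159]
tcp_rot: [-180.0, 0.0, 14.1]
wrist_force: [0.4, 0.1, -1.7]
opening: 0.0655
grasp_force: 33.9
```

```bash
python3 - <<'E'
from h import *
o,im=wrist(); print(o['time'],o['ee_pos'],o['tcp_rot'],o['wrist_force'],o['opening'],o['grasp_force'])
top=camera('top'); sc=camera('scene')
p=proj('scene',o['ee_pos'])[0].astype(int); print(p,proj('top',o['ee_pos']))
a=cv2.resize(im[140:480,120:540],(420,340)); b=cv2.resize(sc[max(0,p[1]-60):p[1]+40,max(0,p[0]-55):p[0]+55],(374,340),interpolation=cv2.INTER_CUBIC); save('grip',np.hstack([a,b]))
E
```

```text
7.8667 [0.61719265 0.08362607 0.1590265 ] [-1.79996472e+02  3.24474143e-02  1.41378754e+01] [ 0.3588073   0.09281621 -1.65784066] 0.0654753369654319 33.86348783969879
[386 213] [[243.85469935 198.56288149]]
```

View pics/grip.png

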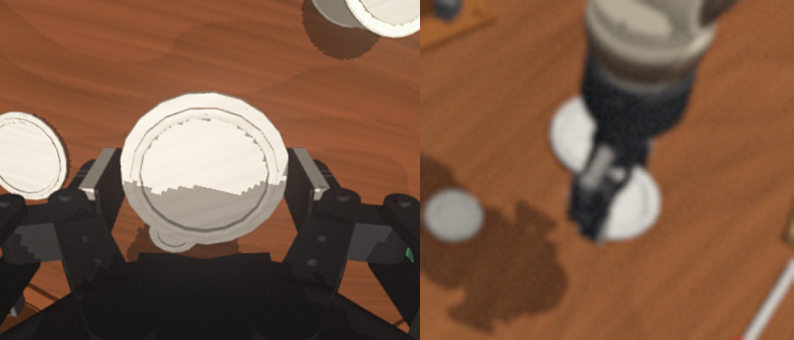

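The lid is held level between the pads, centred near (205,168) in the left crop. Moving over the tin.

Request:
servo_tool --pt "-0.9 -3 0 0" --pt "-1.8 -6 0 0" --pt "-2.7 -9 0 0" --pt "-3.6 -12 0 0" --pt "-4.5 -15 0 0" --pt "-5.4 -18 0 0" --pt "-6.3 -21 0 0" --pt "-7.2 -24 0 0" --pt "-8.1 -27 0 0" --pt "-8.8 -29.5 0 0" --pt "-9.2 -31.5 0 0" --pt "-9.2 -31.9 0 0" --pt "-9.2 -31.9 -2 0" --pt "-9.2 -31.9 -3 0" --pt "-9.2 -31.9 -3 0" --pt "-9.2 -31.9 -3 0" --pt "-9.2 -31.9 -3 0"

```text
time: 9.43
ee_pos: [0.5256, -0.2347, 0.1298]
tcp_rot: [-180.0, 0.0, 14.2]
wrist_force: [-0.2, -0.2, -1.2]
opening: 0.0658
grasp_force: 33.9
```

```bash
python3 - <<'E'
from h import *
o,im=wrist(); save('w4',im); print(o['time'],o['ee_pos'],o['tcp_rot'],o['wrist_force'],o['opening'])
hsv=cv2.cvtColor(im,cv2.COLOR_RGB2HSV)
m=((hsv[...,1]<60)&(hsv[...,2]>130)).astype(np.uint8); 
g=wproj(o,np.array(o['ee_pos'])+[0,0,.012]); n,l,st,ce=cv2.connectedComponentsWithStats(m); k=l[int(g[1]),int(g[0])]; print(g,st[k],ce[k])
save('w4m',np.hstack([im[160:400,180:470], np.repeat((l==k)[160:400,180:470,None]*255,3,2).astype(np.uint8)]))
E
```

```text
9.4333 [ 0.52557841 -0.23473776  0.1298312 ] [-1.79996405e+02  8.56447052e-04  1.41906538e+01] [-0.20557568 -0.16327037 -1.22290273] 0.06579670993062785
[324.778972   316.71905838] [  240   181   169   203 25091] [323.84572157 287.87880116]
```

View pics/w4m.png

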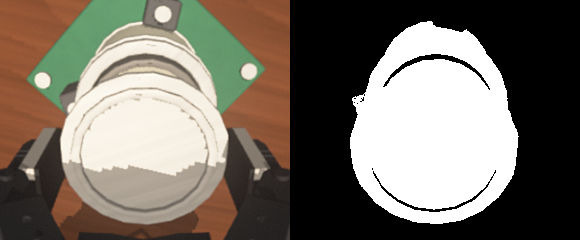

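The lid is held level over the tin; the panel edge runs from (325,255) to (325,372) and the flange bottom is at (325,383). Checking its offset from the TCP.

```bash
python3 - <<'E'
from h import *
o=get_obs()
R=Ro.from_euler('xyz',o['tcp_rot'],degrees=True).as_matrix()
for h in(.012,.015):
  for p in[(325.5,255),(325.5,372),(262,313),(390,313),(325,383),(240,315),(409,315)]:
    P=wonz(o,p,o['ee_pos'][2]+h); print(h,p,((R.T@(P-o['ee_pos']))[:2]*1e3).round(1))
E
```

```text
0.012 (325.5, 255) [25.2  0.2]
0.012 (325.5, 372) [-26.5   0.3]
0.012 (262, 313) [  1.3 -24.5]
0.012 (390, 313) [ 1.3 25.5]
0.012 (325, 383) [-32.5   0.1]
0.012 (240, 315) [  0.2 -33.4]
0.012 (409, 315) [ 0.2 33.2]
0.015 (325.5, 255) [26.2  0.2]
0.015 (325.5, 372) [-24.4   0.3]
0.015 (262, 313) [  2.8 -23.9]
0.015 (390, 313) [ 2.8 24.9]
0.015 (325, 383) [-30.2   0.1]
0.015 (240, 315) [  1.7 -32.6]
0.015 (409, 315) [ 1.7 32.4]
```

Centred within 1 mm. Descending.

Request:
servo_tool --pt "-0.05 0 -1 0" --pt "-0.05 0 -2 0" --pt "-0.05 0 -2.7 0" --pt "-0.05 0 -2.9 0" --pt "-0.05 0 -3.1 0" --pt "-0.05 0 -3.2 0" --pt "-0.05 0 -3.3 0" --pt "-0.05 0 -3.3 0"

```text
time: 10.15
ee_pos: [0.525, -0.2354, 0.0966]
tcp_rot: [180.0, -0.0, 14.1]
wrist_force: [-0.9, -0.1, -0.7]
opening: 0.0658
grasp_force: 33.9
```

Request:
servo_tool --pt "0 0 -0.05 0" --pt "0 0 -0.1 0" --pt "0 0 -0.15 0" --pt "0 0 -0.2 0" --pt "0 0 -0.2 0"

```text
time: 10.57
ee_pos: [0.5249, -0.2353, 0.0944]
tcp_rot: [-180.0, 0.0, 14.1]
wrist_force: [-0.5, -0.4, -0.5]
opening: 0.0657
grasp_force: 33.9
```

Request:
servo_tool --pt "0 0 -0.05 0" --pt "0 0 -0.1 0" --pt "0 0 -0.15 0" --pt "0 0 -0.2 0" --pt "0 0 -0.2 0"

```text
time: 10.98
ee_pos: [0.5248, -0.2353, 0.0924]
tcp_rot: [-180.0, 0.0, 14.1]
wrist_force: [-0.3, 0.1, -1.6]
opening: 0.0657
grasp_force: 33.9
```

Request:
servo_tool --pt "0 0 -0.05 0" --pt "0 0 -0.1 0" --pt "0 0 -0.15 0" --pt "0 0 -0.15 0"

```text
time: 11.32
ee_pos: [0.5248, -0.2353, 0.0908]
tcp_rot: [-180.0, 0.0, 14.1]
wrist_force: [0.2, -0.3, 0.3]
opening: 0.0659
grasp_force: 33.9
```

Request:
servo_tool --pt "0 0 -0.05 0" --pt "0 0 -0.1 0" --pt "0 0 -0.1 0"

```text
time: 11.57
ee_pos: [0.5248, -0.2353, 0.0899]
tcp_rot: [-180.0, 0.0, 14.1]
wrist_force: [-0.3, 0.2, -1.3]
opening: 0.0658
grasp_force: 33.9
```

Request:
servo_tool --pt "0 0 -0.05 0" --pt "0 0 -0.1 0" --pt "0 0 -0.1 0"

```text
time: 11.82
ee_pos: [0.5249, -0.2354, 0.0892]
tcp_rot: [180.0, -0.0, 14.1]
wrist_force: [-0.5, 0.6, -0.4]
opening: 0.0656
grasp_force: 34.0
```

Request:
servo_tool --pt "0 0 -0.05 0" --pt "0 0 -0.1 0" --pt "0 0 -0.1 0"

```text
time: 12.07
ee_pos: [0.525, -0.2354, 0.0889]
tcp_rot: [180.0, -0.0, 14.1]
wrist_force: [-2.3, 1.4, 6.6]
opening: 0.066
grasp_force: 34.4
```

Request:
servo_tool --pt "0 0 -0.05 0" --pt "0 0 -0.05 0" --pt "0 0 -0.05 0"

```text
time: 12.32
ee_pos: [0.525, -0.2354, 0.0887]
tcp_rot: [180.0, -0.1, 14.1]
wrist_force: [-3.5, 0.1, 9.3]
opening: 0.0659
grasp_force: 34.6
```

The flange rests on the ring at lid origin z = 0.0889, inside the expected range of 0.084–0.094. Releasing.

Request:
servo_tool --pt "0 0 0.1 0" --pt "0 0 0.1 0" --pt "0 0 0.1 0" --pt "0 0 0.1 0" --pt "0 0 0.1 0" --claw 0.1

```text
time: 12.73
ee_pos: [0.5248, -0.2353, 0.0882]
tcp_rot: [-180.0, 0.0, 14.1]
wrist_force: [-0.1, 0.4, -0.6]
opening: 0.0767
grasp_force: 0.0
```

Request:
servo_tool --pt "0 0 0.5 0" --pt "0 0 2 0" --pt "0 0 5 0" --pt "0 0 8 0" --pt "0 0 10 0" --pt "0 0 10 0" --pt "0 0 10 0" --pt "0 0 10 0"

```text
time: 13.4
ee_pos: [0.5247, -0.2353, 0.1879]
tcp_rot: [-180.0, 0.0, 14.1]
wrist_force: [-0.6, -0.1, -0.5]
opening: 0.077
grasp_force: 0.0
```

```bash
python3 - <<'E'
from h import *
import pickle
o,im=wrist(); pickle.dump((o,im),open('w5.pkl','wb')); sc=camera('scene'); print(o['time'],o['ee_pos'],o['wrist_force'],o['opening'])
save('place',np.hstack([cv2.resize(im[160:280,260:400],(400,343),interpolation=cv2.INTER_CUBIC),cv2.resize(sc[250:335,225:324],(400,343),interpolation=cv2.INTER_CUBIC)]))
E
```

```text
13.4 [ 0.52472959 -0.235251    0.18787329] [-0.60393844 -0.0919905  -0.49170208] 0.07699585309904816
```

View pics/place.png

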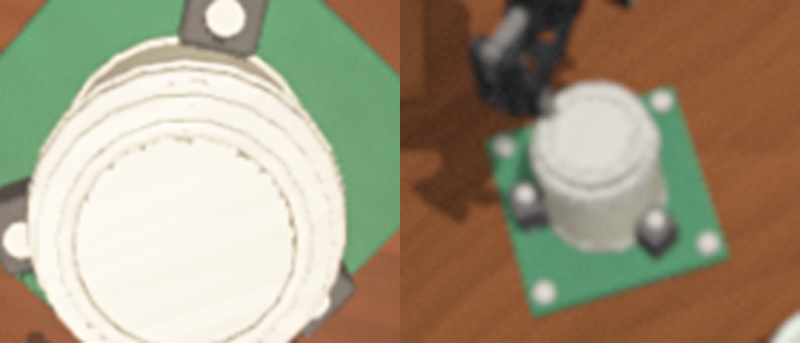

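The lid sits in the ring, nearly level. Shutting the fingers and probing the bead at four points, starting at P1.

Request:
servo_tool --pt "0.65 -2.6 0 0" --pt "0.65 -2.6 -2 0" --pt "0.65 -2.6 -4 0" --pt "0.65 -2.6 -4 0" --pt "0.65 -2.6 -4 0" --pt "0.65 -2.6 -4 0" --pt "0.65 -2.6 -4 0" --pt "0.65 -2.6 -6 0" --pt "0.65 -2.6 -7.6 0" --pt "0.65 -2.6 -8 0" --pt "0.65 -2.6 -8 0" --pt "0.65 -2.6 -8.1 0" --pt "0.65 -2.6 -8.2 0" --pt "0.65 -2.6 -8.3 0" --pt "0.65 -2.6 -8.4 0" --pt "0.65 -2.6 -8.4 0" --claw 1

```text
time: 14.83
ee_pos: [0.5315, -0.2614, 0.1047]
tcp_rot: [180.0, -0.0, 14.1]
wrist_force: [-0.1, -0.1, -0.3]
opening: -0.0003
grasp_force: 0.0
```

Request:
servo_tool --pt "0 0 -0.05 0" --pt "0 0 -0.1 0" --pt "0 0 -0.1 0" --pt "0 0 -0.1 0"

```text
time: 15.17
ee_pos: [0.5313, -0.2613, 0.1035]
tcp_rot: [-180.0, 0.0, 14.1]
wrist_force: [0.3, -0.3, 0.6]
opening: -0.0001
grasp_force: 0.0
```

Request:
servo_tool --pt "0 0 -0.05 0" --pt "0 0 -0.1 0" --pt "0 0 -0.1 0" --pt "0 0 -0.1 0"

```text
time: 15.5
ee_pos: [0.5315, -0.2614, 0.1029]
tcp_rot: [180.0, -0.0, 14.1]
wrist_force: [-1.9, 0.3, 4.7]
opening: -0.0002
grasp_force: 2.2
```

Request:
servo_tool --pt "0 0 0.8 0" --pt "-0.6 2.6 1.2 0" --pt "-1.3 5.2 1.2 0" --pt "-1.3 5.2 0.6 0" --pt "-1.3 5.2 0.4 0" --pt "-1.3 5.2 0.3 0" --pt "-1.3 5.2 0.2 0" --pt "-1.3 5.2 0.1 0" --pt "-1.3 5.2 0.05 0" --pt "-1.3 5.2 0 0" --pt "-1.3 5.2 0 0"

```text
time: 16.42
ee_pos: [0.5186, -0.2099, 0.1039]
tcp_rot: [180.0, -0.1, 14.1]
wrist_force: [-3.8, 2.5, 10.7]
opening: 0.0002
grasp_force: 5.0
```

Request:
servo_tool --pt "0 0 0.8 0" --pt "1.6 -1.3 1.2 0" --pt "3.25 -1.95 1.2 0" --pt "3.25 -1.95 0.6 0" --pt "3.25 -1.95 0.4 0" --pt "3.25 -1.95 0.3 0" --pt "3.25 -1.95 0.2 0" --pt "3.25 -1.95 0.1 0" --pt "3.25 -1.95 0.05 0" --pt "3.25 -1.95 0 0" --pt "3.25 -1.95 0 0"

```text
time: 17.33
ee_pos: [0.5504, -0.2287, 0.1037]
tcp_rot: [180.0, -0.0, 14.1]
wrist_force: [-3.2, 0.3, 6.5]
opening: 0.0002
grasp_force: 3.1
```

Request:
servo_tool --pt "0 0 0.8 0" --pt "-2.6 -0.65 1.2 0" --pt "-5.2 -1.3 1.2 0" --pt "-5.2 -1.3 0.6 0" --pt "-5.2 -1.3 0.4 0" --pt "-5.2 -1.3 0.3 0" --pt "-5.2 -1.3 0.2 0" --pt "-5.2 -1.3 0.1 0" --pt "-5.2 -1.3 0.05 0" --pt "-5.2 -1.3 0 0" --pt "-5.2 -1.3 0 0"

```text
time: 18.25
ee_pos: [0.4994, -0.2417, 0.1031]
tcp_rot: [180.0, -0.0, 14.2]
wrist_force: [-0.8, 1.2, 5.7]
opening: -0.0003
grasp_force: 2.5
```

Bead heights: P1 .1029, P2 .1039, P3 .1037, P4 .1031, a tilt of about 1.3°. I will cap commands at 3.5 mm below any possible stop, which keeps force under 23 N. Pushing P2, then P1.

Request:
servo_tool --pt "0 0 0.8 0" --pt "1 1.6 1.2 0" --pt "1.95 3.25 1.2 0" --pt "1.95 3.25 0.6 0" --pt "1.95 3.25 0.3 0" --pt "1.95 3.25 0.2 0" --pt "1.95 3.25 0.1 0" --pt "1.95 3.25 0 0" --pt "1.95 3.25 -0.1 0" --pt "1.95 3.25 -0.2 0" --pt "1.95 3.25 -0.3 0" --pt "1.95 3.25 -0.3 0" --pt "1.95 3.25 -0.3 0"

```text
time: 19.33
ee_pos: [0.5187, -0.2091, 0.1013]
tcp_rot: [-180.0, -0.2, 14.1]
wrist_force: [-0.7, 6.5, 12.3]
opening: -0.0001
grasp_force: 6.4
```

Request:
servo_tool --pt "0 0 0.8 0" --pt "0.6 -2.6 1.4 0" --pt "1.3 -5.2 1.4 0" --pt "1.3 -5.2 0.8 0" --pt "1.3 -5.2 0.6 0" --pt "1.3 -5.2 0.5 0" --pt "1.3 -5.2 0.4 0" --pt "1.3 -5.2 0.3 0" --pt "1.3 -5.2 0.2 0" --pt "1.3 -5.2 0.1 0" --pt "1.3 -5.2 0 0" --pt "1.3 -5.2 -0.1 0" --pt "1.3 -5.2 -0.1 0" --pt "1.3 -5.2 -0.1 0"

```text
time: 20.5
ee_pos: [0.5312, -0.2618, 0.1007]
tcp_rot: [179.8, -0.0, 14.1]
wrist_force: [-5.5, -3.2, 11.7]
opening: -0.0003
grasp_force: 6.3
```

Request:
servo_tool --pt "0 0 0.8 0" --pt "1 1.6 1.2 0" --pt "1.95 3.25 1.2 0" --pt "1.95 3.25 0.8 0" --pt "1.95 3.25 0.6 0" --pt "1.95 3.25 0.5 0" --pt "1.95 3.25 0.4 0" --pt "1.95 3.25 0.3 0" --pt "1.95 3.25 0.2 0" --pt "1.95 3.25 0.1 0" --pt "1.95 3.25 0 0" --pt "1.95 3.25 -0.05 0" --pt "1.95 3.25 -0.05 0"

```text
time: 21.58
ee_pos: [0.5509, -0.2293, 0.0997]
tcp_rot: [179.9, -0.1, 14.1]
wrist_force: [-3.9, 0.8, 10.0]
opening: 0.0
grasp_force: 5.2
```

Request:
servo_tool --pt "0 0 0.8 0" --pt "-2.6 -0.65 1.4 0" --pt "-5.2 -1.3 1.4 0" --pt "-5.2 -1.3 0.8 0" --pt "-5.2 -1.3 0.6 0" --pt "-5.2 -1.3 0.5 0" --pt "-5.2 -1.3 0.4 0" --pt "-5.2 -1.3 0.3 0" --pt "-5.2 -1.3 0.2 0" --pt "-5.2 -1.3 0.1 0" --pt "-5.2 -1.3 0 0" --pt "-5.2 -1.3 0 0" --pt "-5.2 -1.3 0 0"

```text
time: 22.67
ee_pos: [0.4988, -0.2424, 0.0991]
tcp_rot: [179.9, 0.1, 14.1]
wrist_force: [-8.6, -2.5, 11.2]
opening: 0.0
grasp_force: 5.8
```

Request:
servo_tool --pt "0 0 0.8 0" --pt "1 1.6 1.4 0" --pt "1.95 3.25 1.4 0" --pt "1.95 3.25 0.7 0" --pt "1.95 3.25 0.5 0" --pt "1.95 3.25 0.4 0" --pt "1.95 3.25 0.3 0" --pt "1.95 3.25 0.2 0" --pt "1.95 3.25 0.1 0" --pt "1.95 3.25 0 0" --pt "1.95 3.25 -0.1 0" --pt "1.95 3.25 -0.15 0" --pt "1.95 3.25 -0.15 0" --pt "1.95 3.25 -0.15 0"

```text
time: 23.83
ee_pos: [0.5184, -0.2093, 0.0981]
tcp_rot: [-180.0, -0.1, 14.1]
wrist_force: [-2.5, 5.2, 11.7]
opening: 0.0001
grasp_force: 5.9
```

Request:
servo_tool --pt "0 0 0.8 0" --pt "0.6 -2.6 1.4 0" --pt "1.3 -5.2 1.4 0" --pt "1.3 -5.2 0.8 0" --pt "1.3 -5.2 0.6 0" --pt "1.3 -5.2 0.5 0" --pt "1.3 -5.2 0.4 0" --pt "1.3 -5.2 0.3 0" --pt "1.3 -5.2 0.2 0" --pt "1.3 -5.2 0.1 0" --pt "1.3 -5.2 0 0" --pt "1.3 -5.2 0 0" --pt "1.3 -5.2 0 0"

```text
time: 24.92
ee_pos: [0.5312, -0.2617, 0.0987]
tcp_rot: [179.8, -0.0, 14.1]
wrist_force: [-4.8, -4.9, 11.6]
opening: -0.0003
grasp_force: 5.9
```

Request:
servo_tool --pt "0 0 0.8 0" --pt "1 1.6 1.2 0" --pt "1.95 3.25 1.2 0" --pt "1.95 3.25 0.8 0" --pt "1.95 3.25 0.6 0" --pt "1.95 3.25 0.5 0" --pt "1.95 3.25 0.4 0" --pt "1.95 3.25 0.3 0" --pt "1.95 3.25 0.2 0" --pt "1.95 3.25 0.1 0" --pt "1.95 3.25 0 0" --pt "1.95 3.25 0 0" --pt "1.95 3.25 0 0"

```text
time: 26.0
ee_pos: [0.5508, -0.2293, 0.098]
tcp_rot: [179.9, -0.1, 14.1]
wrist_force: [-4.2, 0.7, 9.3]
opening: -0.0001
grasp_force: 4.8
```

Request:
servo_tool --pt "0 0 0.8 0" --pt "-2.6 -0.65 1.4 0" --pt "-5.2 -1.3 1.4 0" --pt "-5.2 -1.3 0.8 0" --pt "-5.2 -1.3 0.6 0" --pt "-5.2 -1.3 0.5 0" --pt "-5.2 -1.3 0.4 0" --pt "-5.2 -1.3 0.3 0" --pt "-5.2 -1.3 0.2 0" --pt "-5.2 -1.3 0.1 0" --pt "-5.2 -1.3 0 0" --pt "-5.2 -1.3 0 0" --pt "-5.2 -1.3 0 0"

```text
time: 27.08
ee_pos: [0.4994, -0.242, 0.0979]
tcp_rot: [179.9, -0.0, 14.2]
wrist_force: [-4.6, 0.7, 9.8]
opening: 0.0
grasp_force: 5.3
```

Request:
servo_tool --pt "0 0 0.8 0" --pt "1 1.6 1.4 0" --pt "1.95 3.25 1.4 0" --pt "1.95 3.25 0.7 0" --pt "1.95 3.25 0.5 0" --pt "1.95 3.25 0.4 0" --pt "1.95 3.25 0.3 0" --pt "1.95 3.25 0.2 0" --pt "1.95 3.25 0.1 0" --pt "1.95 3.25 0 0" --pt "1.95 3.25 -0.1 0" --pt "1.95 3.25 -0.13 0" --pt "1.95 3.25 -0.13 0" --pt "1.95 3.25 -0.13 0"

```text
time: 28.25
ee_pos: [0.5183, -0.2098, 0.097]
tcp_rot: [179.9, -0.1, 14.1]
wrist_force: [-4.7, 0.9, 11.8]
opening: -0.0
grasp_force: 6.0
```

Request:
servo_tool --pt "0 0 0.8 0" --pt "0.6 -2.6 1.4 0" --pt "1.3 -5.2 1.4 0" --pt "1.3 -5.2 0.8 0" --pt "1.3 -5.2 0.6 0" --pt "1.3 -5.2 0.5 0" --pt "1.3 -5.2 0.4 0" --pt "1.3 -5.2 0.3 0" --pt "1.3 -5.2 0.2 0" --pt "1.3 -5.2 0.1 0" --pt "1.3 -5.2 0 0" --pt "1.3 -5.2 0 0" --pt "1.3 -5.2 0 0"

```text
time: 29.33
ee_pos: [0.5313, -0.2612, 0.0972]
tcp_rot: [179.9, -0.0, 14.2]
wrist_force: [-5.2, -1.0, 11.4]
opening: 0.0002
grasp_force: 5.6
```

Request:
servo_tool --pt "0 0 0.8 0" --pt "1 1.6 1.2 0" --pt "1.95 3.25 1.2 0" --pt "1.95 3.25 0.8 0" --pt "1.95 3.25 0.6 0" --pt "1.95 3.25 0.5 0" --pt "1.95 3.25 0.4 0" --pt "1.95 3.25 0.3 0" --pt "1.95 3.25 0.2 0" --pt "1.95 3.25 0.1 0" --pt "1.95 3.25 0 0" --pt "1.95 3.25 0 0" --pt "1.95 3.25 0 0"

```text
time: 30.42
ee_pos: [0.5508, -0.2293, 0.0967]
tcp_rot: [179.9, -0.1, 14.1]
wrist_force: [-3.2, 0.9, 9.0]
opening: -0.0002
grasp_force: 4.8
```

Request:
servo_tool --pt "0 0 0.8 0" --pt "-2.6 -0.65 1.4 0" --pt "-5.2 -1.3 1.4 0" --pt "-5.2 -1.3 0.8 0" --pt "-5.2 -1.3 0.6 0" --pt "-5.2 -1.3 0.5 0" --pt "-5.2 -1.3 0.4 0" --pt "-5.2 -1.3 0.3 0" --pt "-5.2 -1.3 0.2 0" --pt "-5.2 -1.3 0.1 0" --pt "-5.2 -1.3 0 0" --pt "-5.2 -1.3 0 0" --pt "-5.2 -1.3 0 0"

```text
time: 31.5
ee_pos: [0.4995, -0.242, 0.0966]
tcp_rot: [179.9, -0.1, 14.2]
wrist_force: [-4.4, 0.8, 11.4]
opening: -0.0001
grasp_force: 5.2
```

Request:
servo_tool --pt "0 0 0.8 0" --pt "1 1.6 1.4 0" --pt "1.95 3.25 1.4 0" --pt "1.95 3.25 0.7 0" --pt "1.95 3.25 0.5 0" --pt "1.95 3.25 0.4 0" --pt "1.95 3.25 0.3 0" --pt "1.95 3.25 0.2 0" --pt "1.95 3.25 0.1 0" --pt "1.95 3.25 0 0" --pt "1.95 3.25 -0.1 0" --pt "1.95 3.25 -0.13 0" --pt "1.95 3.25 -0.13 0" --pt "1.95 3.25 -0.13 0"

```text
time: 32.67
ee_pos: [0.5182, -0.2098, 0.0957]
tcp_rot: [179.9, -0.1, 14.1]
wrist_force: [-5.2, 2.2, 13.0]
opening: 0.0001
grasp_force: 6.1
```

Request:
servo_tool --pt "0 0 0.8 0" --pt "0.6 -2.6 1.4 0" --pt "1.3 -5.2 1.4 0" --pt "1.3 -5.2 0.8 0" --pt "1.3 -5.2 0.6 0" --pt "1.3 -5.2 0.5 0" --pt "1.3 -5.2 0.4 0" --pt "1.3 -5.2 0.3 0" --pt "1.3 -5.2 0.2 0" --pt "1.3 -5.2 0.1 0" --pt "1.3 -5.2 0 0" --pt "1.3 -5.2 0 0" --pt "1.3 -5.2 0 0"

```text
time: 33.75
ee_pos: [0.5313, -0.2611, 0.0959]
tcp_rot: [179.9, -0.1, 14.2]
wrist_force: [-5.1, -0.1, 11.5]
opening: -0.0002
grasp_force: 5.7
```

Request:
servo_tool --pt "0 0 0.8 0" --pt "1 1.6 1.2 0" --pt "1.95 3.25 1.2 0" --pt "1.95 3.25 0.8 0" --pt "1.95 3.25 0.6 0" --pt "1.95 3.25 0.5 0" --pt "1.95 3.25 0.4 0" --pt "1.95 3.25 0.3 0" --pt "1.95 3.25 0.2 0" --pt "1.95 3.25 0.1 0" --pt "1.95 3.25 0 0" --pt "1.95 3.25 0 0" --pt "1.95 3.25 0 0"

```text
time: 34.83
ee_pos: [0.5508, -0.2293, 0.0955]
tcp_rot: [179.9, -0.1, 14.1]
wrist_force: [-3.2, 1.4, 9.9]
opening: -0.0001
grasp_force: 5.2
```

Request:
servo_tool --pt "0 0 0.8 0" --pt "-2.6 -0.65 1.4 0" --pt "-5.2 -1.3 1.4 0" --pt "-5.2 -1.3 0.8 0" --pt "-5.2 -1.3 0.6 0" --pt "-5.2 -1.3 0.5 0" --pt "-5.2 -1.3 0.4 0" --pt "-5.2 -1.3 0.3 0" --pt "-5.2 -1.3 0.2 0" --pt "-5.2 -1.3 0.1 0" --pt "-5.2 -1.3 0 0" --pt "-5.2 -1.3 0 0" --pt "-5.2 -1.3 0 0"

```text
time: 35.92
ee_pos: [0.4995, -0.242, 0.0954]
tcp_rot: [179.9, -0.1, 14.2]
wrist_force: [-3.2, 1.1, 11.5]
opening: -0.0002
grasp_force: 5.6
```

Request:
servo_tool --pt "0 0 0.8 0" --pt "1 1.6 1.4 0" --pt "1.95 3.25 1.4 0" --pt "1.95 3.25 0.7 0" --pt "1.95 3.25 0.5 0" --pt "1.95 3.25 0.4 0" --pt "1.95 3.25 0.3 0" --pt "1.95 3.25 0.2 0" --pt "1.95 3.25 0.1 0" --pt "1.95 3.25 0 0" --pt "1.95 3.25 -0.1 0" --pt "1.95 3.25 -0.13 0" --pt "1.95 3.25 -0.13 0" --pt "1.95 3.25 -0.13 0"

```text
time: 37.08
ee_pos: [0.5184, -0.2098, 0.0953]
tcp_rot: [179.9, -0.1, 14.1]
wrist_force: [-6.9, 3.0, 18.0]
opening: -0.0001
grasp_force: 9.1
```

Request:
servo_tool --pt "0 0 0.8 0" --pt "0.6 -2.6 1.4 0" --pt "1.3 -5.2 1.4 0" --pt "1.3 -5.2 0.8 0" --pt "1.3 -5.2 0.6 0" --pt "1.3 -5.2 0.5 0" --pt "1.3 -5.2 0.4 0" --pt "1.3 -5.2 0.3 0" --pt "1.3 -5.2 0.2 0" --pt "1.3 -5.2 0.1 0" --pt "1.3 -5.2 0 0" --pt "1.3 -5.2 0 0" --pt "1.3 -5.2 0 0"

```text
time: 38.17
ee_pos: [0.5313, -0.261, 0.0953]
tcp_rot: [179.9, -0.1, 14.2]
wrist_force: [-6.9, 1.5, 16.8]
opening: 0.0
grasp_force: 8.0
```

Request:
servo_tool --pt "0 0 0.8 0" --pt "1 1.6 1.2 0" --pt "1.95 3.25 1.2 0" --pt "1.95 3.25 0.8 0" --pt "1.95 3.25 0.6 0" --pt "1.95 3.25 0.5 0" --pt "1.95 3.25 0.4 0" --pt "1.95 3.25 0.3 0" --pt "1.95 3.25 0.2 0" --pt "1.95 3.25 0.1 0" --pt "1.95 3.25 0 0" --pt "1.95 3.25 0 0" --pt "1.95 3.25 0 0"

```text
time: 39.25
ee_pos: [0.5508, -0.2293, 0.0952]
tcp_rot: [179.9, -0.1, 14.1]
wrist_force: [-8.0, 3.1, 16.9]
opening: 0.0001
grasp_force: 8.6
```

Request:
servo_tool --pt "0 0 0.8 0" --pt "-2.6 -0.65 1.4 0" --pt "-5.2 -1.3 1.4 0" --pt "-5.2 -1.3 0.8 0" --pt "-5.2 -1.3 0.6 0" --pt "-5.2 -1.3 0.5 0" --pt "-5.2 -1.3 0.4 0" --pt "-5.2 -1.3 0.3 0" --pt "-5.2 -1.3 0.2 0" --pt "-5.2 -1.3 0.1 0" --pt "-5.2 -1.3 0 0" --pt "-5.2 -1.3 0 0" --pt "-5.2 -1.3 0 0"

```text
time: 40.33
ee_pos: [0.4996, -0.2419, 0.0951]
tcp_rot: [179.9, -0.1, 14.2]
wrist_force: [-6.5, 2.4, 18.9]
opening: 0.0
grasp_force: 9.4
```

All four now stop hard at about .0952. One slightly firmer confirming round.

Request:
servo_tool --pt "0 0 0.8 0" --pt "1 1.6 1.4 0" --pt "1.95 3.25 1.4 0" --pt "1.95 3.25 0.7 0" --pt "1.95 3.25 0.5 0" --pt "1.95 3.25 0.4 0" --pt "1.95 3.25 0.3 0" --pt "1.95 3.25 0.2 0" --pt "1.95 3.25 0.1 0" --pt "1.95 3.25 0 0" --pt "1.95 3.25 -0.03 0" --pt "1.95 3.25 -0.03 0" --pt "1.95 3.25 -0.03 0"

```text
time: 41.42
ee_pos: [0.5185, -0.2093, 0.0951]
tcp_rot: [180.0, -0.1, 14.1]
wrist_force: [-6.8, 7.5, 20.3]
opening: 0.0001
grasp_force: 10.3
```

Request:
servo_tool --pt "0 0 0.8 0" --pt "0.6 -2.6 1.4 0" --pt "1.3 -5.2 1.4 0" --pt "1.3 -5.2 0.8 0" --pt "1.3 -5.2 0.6 0" --pt "1.3 -5.2 0.5 0" --pt "1.3 -5.2 0.4 0" --pt "1.3 -5.2 0.3 0" --pt "1.3 -5.2 0.2 0" --pt "1.3 -5.2 0.1 0" --pt "1.3 -5.2 0 0" --pt "1.3 -5.2 0 0" --pt "1.3 -5.2 0 0"

```text
time: 42.5
ee_pos: [0.5312, -0.2611, 0.0952]
tcp_rot: [179.9, -0.1, 14.2]
wrist_force: [-8.0, 2.3, 18.6]
opening: -0.0002
grasp_force: 9.0
```

Request:
servo_tool --pt "0 0 0.8 0" --pt "1 1.6 1.2 0" --pt "1.95 3.25 1.2 0" --pt "1.95 3.25 0.8 0" --pt "1.95 3.25 0.6 0" --pt "1.95 3.25 0.5 0" --pt "1.95 3.25 0.4 0" --pt "1.95 3.25 0.3 0" --pt "1.95 3.25 0.2 0" --pt "1.95 3.25 0.1 0" --pt "1.95 3.25 0 0" --pt "1.95 3.25 0 0" --pt "1.95 3.25 0 0"

```text
time: 43.58
ee_pos: [0.5507, -0.2293, 0.0951]
tcp_rot: [179.9, -0.1, 14.1]
wrist_force: [-6.5, 3.7, 19.5]
opening: 0.0002
grasp_force: 9.5
```

Request:
servo_tool --pt "0 0 0.8 0" --pt "-2.6 -0.65 1.4 0" --pt "-5.2 -1.3 1.4 0" --pt "-5.2 -1.3 0.8 0" --pt "-5.2 -1.3 0.6 0" --pt "-5.2 -1.3 0.5 0" --pt "-5.2 -1.3 0.4 0" --pt "-5.2 -1.3 0.3 0" --pt "-5.2 -1.3 0.2 0" --pt "-5.2 -1.3 0.1 0" --pt "-5.2 -1.3 0 0" --pt "-5.2 -1.3 0 0" --pt "-5.2 -1.3 0 0"

```text
time: 44.67
ee_pos: [0.4996, -0.2419, 0.0951]
tcp_rot: [179.9, -0.1, 14.2]
wrist_force: [-7.6, 2.6, 21.9]
opening: 0.0
grasp_force: 10.4
```

Request:
servo_tool --pt "0 0 1 0" --pt "0 0 4 0" --pt "0 0 8 0" --pt "0 0 10 0" --pt "0 0 10 0" --pt "0 0 10 0"

```text
time: 45.17
ee_pos: [0.4999, -0.242, 0.1935]
tcp_rot: [179.9, -0.1, 14.2]
wrist_force: [-0.2, 0.6, -1.3]
opening: 0.0005
grasp_force: 0.0
```

```bash
python3 - <<'E'
from h import *
o,im=wrist(); sc=camera('scene'); top=camera('top'); print(o['time'],o['ee_pos'],o['wrist_force'])
save('end',np.hstack([cv2.resize(im[120:300,250:470],(420,343),interpolation=cv2.INTER_CUBIC),cv2.resize(sc[250:335,230:324],(380,343),interpolation=cv2.INTER_CUBIC)]))
E
```

```text
45.1667 [ 0.49992078 -0.24200646  0.19354285] [-0.17350196  0.56548475 -1.31878653]
```

View pics/end.png

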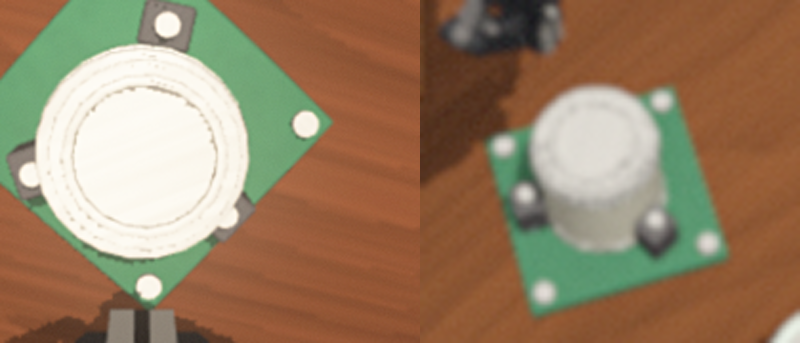

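The lid is flat and concentric on the tin's rim, at (142,150) in the left crop. All four points stop hard at z = .0951–.0952.

```bash
python3 -c "
from workcell import *
print(job_done())"
```

```text
the job is handed in; nothing more can be done
None
```

The tin is closed and the job handed in at about 45 s: the lid stops hard and level at all four bead points (0.1 mm spread), measured pushes stayed below about 24 N, and the lid is released with the arm clear.

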